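# Set the register pointer on an etching desk and lock it

### The job

On the sloping etching desk, turn the black round knob until the tip of the steel pointer stands exactly opposite the tip of the tapered register tab (the one that narrows to a point, not the plain square-ended one). Then swing the clamp lever fully over, down the slope, to lock the setting, leaving the pointer on its mark. Work the pointer only through the knob, and do not knock over or push away the things standing around.

Things in the scene. Friction and masses are not known exactly. Their poses are not given: they have to be found in the camera images.
- face: Sloping face of the wooden desk, 220 mm up the slope by 240 wide, 30 degrees from level. Origin: its middle, on the surface, 80 mm above the table. x up the slope, y along the rails (left, seen from the low edge), z out of the face. In mm: rails at x 30 and 92, knob axis (-45, 65), lever pivot (-10, -68). Besides knob, lever and tabs (to 26) nothing stands over 13 mm off it. Fixed to the table.
- knob_grip (a point): Centre of the black round knob, a grooved drum of 50 mm diameter whose head spans 16 to 48 mm off the face, on a 22 mm thick stem; its axis is square to the face. This point is on the axis, 32 mm off the face, at half the head's height. Its z axis is the knob's axis, pointing out of the face.
- knob (a joint): Turn of the knob in rad, counter-clockwise positive when looking at the face, stops at -5 and 5. Each rad moves the pointer 10 mm along the face's +y.
- pointer: The steel pointer, a 60 mm blade on a carriage that slides along the guide rail (face y), driven by the knob. Origin: its tip, which points up the slope, at face x 61 mm, 9 mm off the face; axes as the face's.
- tab: The tapered register tab: aluminium block 24 mm wide with a 15 mm taper that narrows to a point facing down the slope, with a round steel screw on top; fixed on the tab rail. Origin: at the very point, at face x 64 mm, 9 mm off the face; its y axis is parallel to the face's y (its z is vertical). This is the mark.
- plain_tab: The other register tab: the same 24 mm block and screw but square-ended, without the taper; not the mark. Origin as for the tapered tab: 15 mm in front of the block's lower edge. Either tab may be the left one.
- lever_ball (a point): Centre of the 24 mm black ball at the end of the clamp lever, 30 mm off the face; the lever is a 12 mm thick steel arm from its pivot to the ball, 70 mm, lying 22 to 28 mm off the face.
- lever_hinge (a point): Point on the lever's pivot axis (square to the face), 30 mm off the face.
- lever (a joint): Angle of the clamp lever in rad: 0 open, pointing along face -y out over the desk's edge; it swings down the slope (clockwise looking at the face) to its stop at 1.5: locked, pointing down the slope, face -x. Stiff, stays where left.
- ink_jar: Bystander: jar 52 mm diameter, 58 mm tall, near the desk's low edge; origin under its centre.
- paint_tube: Bystander: paint tube 106 mm long, lying near the low edge; origin under its middle.
- white_bottle: Bystander: white bottle 70 mm diameter, 200 mm tall, behind the desk's high edge; origin under its centre.
- tape_roll: Bystander: roll of tape, 90 mm diameter, 24 mm tall, behind the desk; origin under its centre.
- ink_bottle: Bystander: amber bottle 48 mm diameter, 80 mm tall; origin under its centre.
- paint_tube2: Bystander: paint tube 126 mm long; origin under its middle.
- scraper: Bystander: 180 mm spatula lying on the table.

How it is judged:
On the way, in this order (a step that is already met when the one before it is completed fails the run):
1. the pointer's tip is opposite the tapered tab's tip (within 3 mm along the rail) and the knob is still (y of pointer in the frame of tab between -0.003 and 0.003 m and velocity of joint knob between -0.05 and 0.05 rad/s), for 0.3 s.
2. after that, the clamp lever is swung over (value of joint lever above 1.2 rad), for 0.1 s.
At the end, for the whole second after the job is handed in: The pointer's tip stands within 3 mm (along the rail) of the tapered tab's point, the knob is still, the clamp lever is swung over past 1.2 rad, and the bystanders are at rest (all of step 1 and value of joint lever above 1.2 rad and linear speed of each of ink_jar, paint_tube, white_bottle, tape_roll, ink_bottle, paint_tube2, scraper below 0.02 m/s); the robot touches nothing.
It fails at once if a bystander is pushed more than 30 mm away or knocked over (distance of any of ink_jar, paint_tube, white_bottle, tape_roll, ink_bottle, paint_tube2, scraper from where it was at the start of the episode above 0.03 m or angle between any of ink_jar, paint_tube, white_bottle, tape_roll, ink_bottle's own z axis and vertical above 0.6 rad).
It fails at once if the pointer is pushed directly instead of through the knob (over 3 N) (contact force between pointer and anything else above 3 N).
It also fails if it takes over 61 s, if anything falls off the work surface, if the arm or the gripper's body presses on something with over 40 N, if the wrist force passes 120 N, or if a joint passes its speed limit or range.

### The arm

A 7-joint arm with a two-finger parallel gripper is mounted at the origin on the work surface. World frame = base frame: x ahead of the robot, y to its left, z up, the work surface at z = 0. Lengths are in m, angles in rad, forces in N, time in s.
With the tool pointing down it reaches from about 0.4 to 0.85 m from the base axis. Payload 4.5 kg.
Tool frame: the origin (TCP) lies at the very end of the fingers, on their centre line; the grasp point (between the pads) lies 19 mm behind it (r.grip_point_offset is the distance from the TCP to the grasp point, in m); y points along the fingers, x is the direction in which the jaws open and shut, and the axes are right-handed (so a half turn about y gives the same grasp; the last joint's range is limited). The gripper opens to 88 mm and grips with 3 to 60 N. Pads are 18 mm wide; open, the fingers measure 123 mm over their backs; the gripper's body (75 mm by 187 mm) begins 45 mm behind the grasp point.
Start: joints at [-1.209, 0.689, -0.195, 1.565, 0.157, 0.902, -0.215], TCP at [0.201, 0.592, 0.239] pointing down, gripper open.
Joint ranges: [-3.01, 3.01], [-0.46, 2.08], [-1.47, 1.51], [0.13, 2.56], [-1, 4.14], [0.04, 2.09], [-2.66, 2.66]. Speed limits (rad/s): [2.57, 2.57, 3.14, 3.14, 3.14, 3.14, 3.14].

### API

Orientations are given as a unit quaternion [x, y, z, w].
In Python, from plant import get_state, snapshot, camera_params, job, r gives the robot as it stands.
- The arm moves only by the tool carry_out, never from a script. Its arguments are lists of equal length, an entry for each row: "offset": the shift along the world's x, y, z in m, a list of three; "twist": the turn about the world's z in degrees. In form: {"offset": [[tx, ty, tz], ...], "twist": [twist, ...]}. A call has 1 to 8 rows; each row shifts and turns the commanded pose from where the row before left it; what a row does not reach is not made up. A row lasts 1/8 s, in which the tool goes at most 62.5 mm and 10.7 degrees, less where a joint would pass 70% of its speed; a pose out of reach is approached as far as the arm can. A call with a gripper value outside its range is refused whole. "grip" is the finger opening in m, from 0 to 0.0881, set as the call begins (left out, the last holds). The fingers move at their own pace and stop on an object; "newtons" is the grip in N (left out, the last holds). Time passes only in rows, so rows that do not move let the fingers close. It gives the time, the measured TCP pose, the force and the opening at its end, in the units of the state.
- get_state(): the state, without advancing time (a new reading comes with each control period).
- snapshot(name): name is "side" or "top" or "wrist"; returns the picture (420x560x3 uint8, red, green, blue); there is no depth.
- camera_params(name): a dict with "camera_matrix" (3x3 intrinsics, pixels), "eye" and "orientation" of the camera in the world. Camera axes: x right, y up, looking along -z (the intrinsics and any distortion apply to the point x, -y, -z); pixel columns grow to the right and rows downward; lengths in m; the calibration is good to about 2 mm. A picture is of the moment at which its call begins: read the wrist's pose just before it. camera_params takes no time and is no camera call; for the wrist camera it gives the pose at the moment of the call.
- job.finish_job(): hands the job in, once; it reports no verdict.
The state is a dict: "clock": time; "q": joint angles; "qd": joint speeds; "joint_torque": joint torques, N m; "tool_pos": TCP position; "eef_rot": TCP orientation; "contact_force": force on the tool from outside, world axes, zero at the start; "moment": the same for the moment, N m; "opening": opening from 0.0 (shut) to 1.0 (fully open).
Only numpy, scipy, OpenCV 4.12 (cv2) and the standard library are available. Lean on these libraries where they do the work, as an engineer would, in place of code of your own. Each camera call takes 0.05 s, during which the arm holds its last target. There are 200 camera calls.

## Working session

There is one attempt and no reset: what is moved stays moved. The work goes in short steps, Python scripts to look and compute and a tool call to move; the robot and the scene stay as the last step left them, time stands still between calls to the robot, and variables do not carry over. Pictures are saved under pics/ and viewed, about 8 in all and at most 12, crops included, and the job is handed in when it is done.

Besides the shell and the picture viewer there is one more tool, called after ">>>" by a JSON object that holds its "api" and its "payload", one argument or row to a line. carry_out: Moves the arm, as the interface text tells. Its arguments: {"type":"object","properties":{"offset":{"type":"array"},"twist":{"type":"array"},"grip":{"type":"number"},"newtons":{"type":"number"}},"required":["offset","twist"]}

```bash
ls; mkdir -p pics; python3 - <<'E'
from plant import *
import cv2
for n in("side","top"):
    cv2.imwrite(f"pics/{n}0.png",snapshot(n)[:,:,::-1]); p=camera_params(n); print(n,p)
s=get_state();print(s)
E
```

```text
pics
side {'camera_matrix': array([[545.62072924,   0.        , 286.03506282],
       [  0.        , 545.62072924, 213.55696395],
       [  0.        ,   0.        ,   1.        ]]), 'eye': array([1.32372371, 0.65682202, 1.25902365]), 'orientation': array([0.14811454, 0.32151103, 0.86097336, 0.36526376])}
top {'camera_matrix': array([[382.99917842,   0.        , 274.92209903],
       [  0.        , 382.99917842, 211.40980533],
       [  0.        ,   0.        ,   1.        ]]), 'eye': array([ 0.48278186, -0.05915642,  1.05333323]), 'orientation': array([-0.01793482,  0.01839401,  0.70955237, -0.70418424])}
{'clock': 0.1, 'q': array([-1.20918052,  0.68988513, -0.19447487,  1.5661992 ,  0.15733416,
        0.90254124, -0.21511155]), 'qd': array([ 1.41805065e-05, -2.02023580e-03,  6.93880040e-05, -4.32722877e-03,
        1.03753016e-03,  1.62658202e-04, -5.85835777e-04]), 'joint_torque': array([-3.56183715e-03, -5.28499210e+01, -1.27158388e+00, -1.53837579e+01,
       -5.25616540e-02,  2.07889774e-03,  5.21151480e-05]), 'tool_pos': array([0.20113048, 0.59116464, 0.23800934]), 'eef_rot': array([ 0.57526438,  0.4112921 , -0.41215627, -0.57448839]), 'contact_force': array([-0.06884115, -0.19919464, -0.17517443]), 'moment': array([ 0.01243681, -0.01179553,  0.0318697 ]), 'opening': 1.001710820346393}
```

View pics/side0.png

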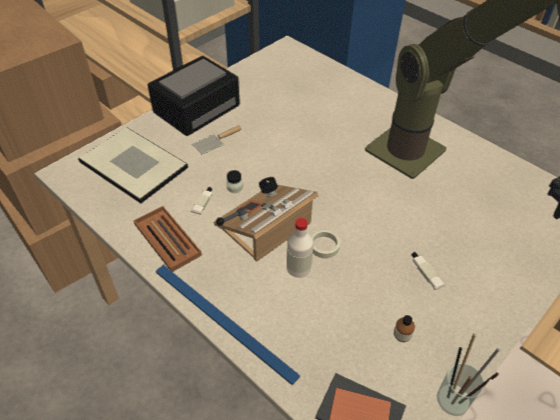

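View pics/top0.png

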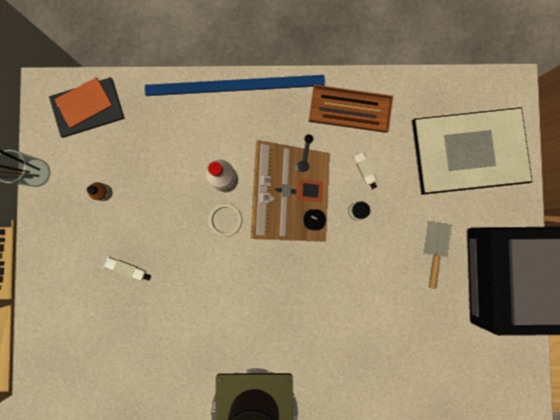

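The side view shows the desk at about (268,215), with the knob at (268,185) and the white bottle at (300,250). In the top view the desk spans (252–330, 140–242), with the knob at (315,219) and the lever pivot at (303,165). The lever ball is at (309,139). The up-slope direction is to the left in the image (world +y). Next I'll zoom in.

```bash
python3 - <<'E'
import cv2,numpy as np
a=cv2.imread("pics/top0.png")[130:250,195:385]; b=cv2.imread("pics/side0.png")[165:285,205:345]
cv2.imwrite("pics/c_top.png",cv2.resize(a,None,fx=4.2,fy=4.2,interpolation=cv2.INTER_CUBIC))
cv2.imwrite("pics/c_side.png",cv2.resize(b,None,fx=5,fy=5,interpolation=cv2.INTER_CUBIC))
E
```

```text
(no output)
```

View pics/c_top.png

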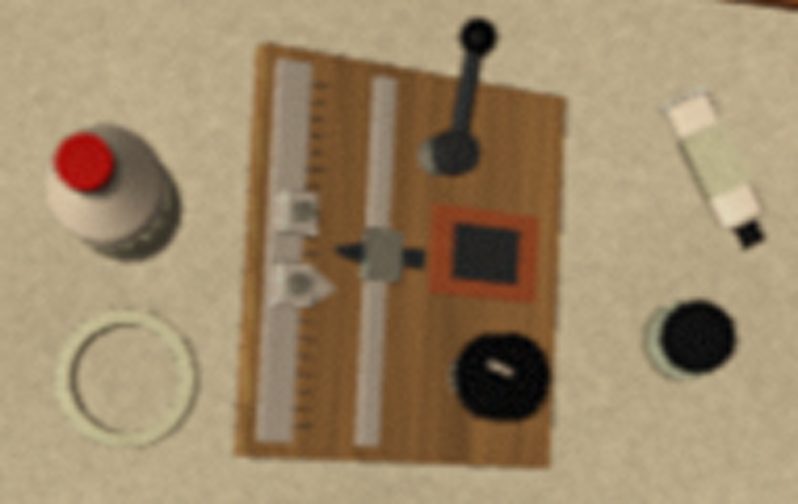

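View pics/c_side.png

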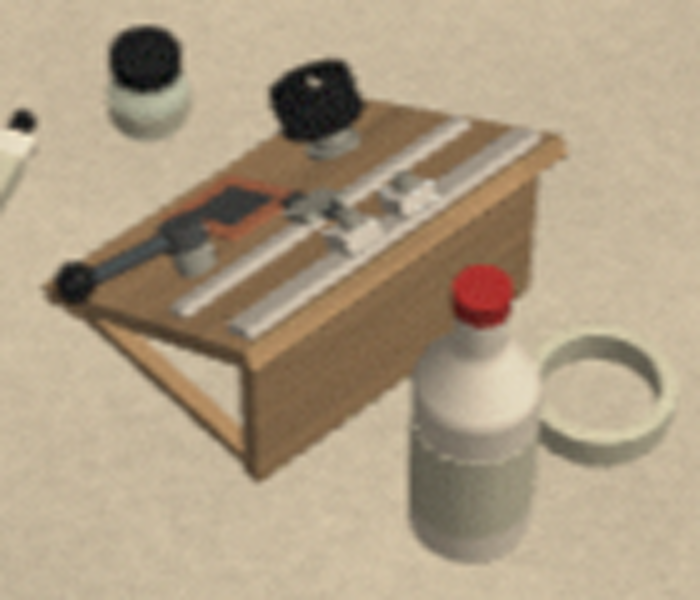

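The tapered tab is the lower one in the top crop: its point is at (335,289) and the pointer tip is at (335,251). So the pointer must move toward face +y, which means turning the knob counter-clockwise. Next I'll fit the desk pose (x, y, yaw) from the corners, ball and knob in both views.

```bash
cat > h.py <<'E'
import numpy as np,cv2,json
from scipy.spatial.transform import Rotation as R
from scipy.optimize import least_squares
from plant import *
CP={n:camera_params(n) for n in("top","side")}
def proj(p,cp):
    P=R.from_quat(cp["orientation"]).inv().apply(np.atleast_2d(p)-cp["eye"])
    u=(cp["camera_matrix"]@np.c_[P[:,0],-P[:,1],-P[:,2]].T).T
    return u[:,:2]/u[:,2:]
def ray(uv,cp):
    d=np.linalg.inv(cp["camera_matrix"])@[uv[0],uv[1],1]
    return cp["eye"],R.from_quat(cp["orientation"]).apply([d[0],-d[1],-d[2]])
def face(x,y,yaw):  # yaw of horizontal uphill direction
    return np.array([x,y,0.08]),R.from_euler("ZY",[yaw,-np.pi/6])
def w(p,f): return f[0]+f[1].apply(np.asarray(p)/1000.)
def onface(uv,cp,f,h):  # pixel -> face coords mm on plane z=h mm
    o,d=ray(uv,cp); i=f[1].inv(); o=i.apply(o-f[0]);d=i.apply(d)
    return (o+d*(h/1000-o[2])/d[2])*1000
E
cat > fit.py <<'E'
from h import *
T=lambda x,y:(195+x/4.2,130+y/4.2); S=lambda x,y:(205+x/5,165+y/5)
F=[((110,-120,0),"top",T(262,44)),((110,120,0),"top",T(238,457)),((-110,120,0),"top",T(549,467)),((-110,-120,0),"top",T(566,98)),
((-10,-138,30),"top",T(478,37)),((-45,65,32),"top",T(502,377)),
((110,-120,0),"side",S(247,353)),((110,120,0),"side",S(563,148)),((-110,-120,0),"side",S(45,290)),((-10,-138,30),"side",S(75,283)),((-45,65,32),"side",S(316,101))]
def res(v): return np.concatenate([(proj(w(p,face(*v)),CP[n])-uv)[0] for p,n,uv in F])
s=least_squares(res,[.5,-.1,1.57],loss="soft_l1");print(s.x);print(s.fun.reshape(-1,2).round(1))
json.dump(list(s.x),open("face.json","w")); f=face(*s.x)
print("tip",onface(T(335,251),CP["top"],f,9),"tab",onface(T(335,289),CP["top"],f,9))
for n,p in dict(knob=(-45,65,32),ball=(-10,-138,30),hinge=(-10,-68,30),tab=(64,0,9)).items(): print(n,w(p,f).round(4))
print(f[1].as_matrix().round(3))
for n,uv,z in(("jar",T(698,338),.058),("tube",T(715,165),.01),("bottle",T(85,160),.2)):
    o,d=ray(uv,CP["top"]);print(n,(o+d*(z-o[2])/d[2]).round(3))
st=get_state(); print(R.from_quat(st["eef_rot"]).as_matrix().round(2))
E
python3 fit.py
```

```text
[ 0.57884789 -0.10709258  1.50968927]
[[ 0.2 -0.8]
 [ 0.4 -0. ]
 [-0.2  0.6]
 [-0.1 -0.3]
 [-3.  -0.5]
 [-0.8  0. ]
 [-0.6 -0.4]
 [ 0.  -3. ]
 [-1.2 -1.4]
 [ 1.3  0.1]
 [ 0.1 -0.3]]
tip [59.88842769 -2.33621263  9.        ] tab [58.51676165 19.8364137   9.        ]
knob [ 0.5106 -0.158   0.0852]
ball [ 0.7151 -0.1391  0.101 ]
hinge [ 0.6453 -0.1349  0.101 ]
tab [ 0.582  -0.0563  0.1198]
[[ 0.053 -0.998 -0.031]
 [ 0.864  0.061 -0.499]
 [ 0.5    0.     0.866]]
jar [ 0.535 -0.285  0.058]
tube [ 0.65  -0.309  0.01 ]
bottle [0.625 0.073 0.2  ]
[[ 0.32 -0.   -0.95]
 [ 0.95 -0.    0.32]
 [-0.   -1.   -0.  ]]
```

>>> {"api": "carry_out", "payload": {
  "offset": [
    [0.018, -0.045, 0.01],
    [0.018, -0.045, 0.01],
    [0.018, -0.045, 0.01],
    [0.018, -0.045, 0.01],
    [0.018, -0.045, 0.01],
    [0.018, -0.045, 0.01],
    [0.018, -0.045, 0.01],
    [0.018, -0.045, 0.01]
  ],
  "twist": [-4, -4, -4, -4, -4, -4, -4, -4]
}}

```text
clock: 1.1
tool_pos: [0.3455, 0.2301, 0.3189]
eef_rot: [0.666, 0.237, -0.237, -0.666]
contact_force: [1.2, 0.3, 0.8]
opening: 0.999
```

>>> {"api": "carry_out", "payload": {
  "offset": [
    [0.02, -0.045, 0.0],
    [0.02, -0.045, 0.0],
    [0.02, -0.045, 0.0],
    [0.02, -0.045, 0.0],
    [0.02, -0.045, 0.0],
    [0.02, -0.045, 0.0],
    [0.02, -0.045, 0.0],
    [0, 0, 0]
  ],
  "twist": [-6, -6, -6, -6, -6, -6, -6, 0]
}}

```text
clock: 2.1
tool_pos: [0.4858, -0.0873, 0.3185]
eef_rot: [0.708, -0.02, 0.02, -0.706]
contact_force: [-0.0, -0.5, -0.4]
opening: 1.0
```

```bash
python3 - <<'E'
from h import *
s=get_state();print(s["clock"],s["q"].round(2),s["tool_pos"].round(4),R.from_quat(s["eef_rot"]).as_matrix().round(3))
cp=camera_params("wrist");print(cp)
cv2.imwrite("pics/w1.png",snapshot("wrist")[:,:,::-1])
E
```

```text
2.1 [-0.06  0.42  0.22  1.86 -0.11  0.88  0.15] [ 0.4858 -0.0873  0.3185] [[ 0.998  0.     0.056]
 [-0.056 -0.002  0.998]
 [ 0.001 -1.    -0.002]]
{'camera_matrix': array([[342.53711917,   0.        , 283.23720569],
       [  0.        , 342.53711917, 204.50472645],
       [  0.        ,   0.        ,   1.        ]]), 'eye': array([ 0.49088955, -0.00602205,  0.46445517]), 'orientation': array([-0.15871133,  0.00422194, -0.02739173,  0.98693596])}
```

View pics/w1.png

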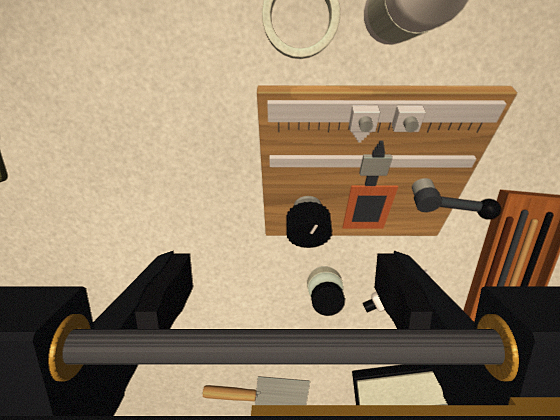

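The wrist view shows the tapered tab's point at about (361,143), the pointer tip at (378,141) and the knob centred near (309,222). I'll check the fit against these.

```bash
python3 - <<'E'
from h import *
f=face(*json.load(open("face.json"))); cp=camera_params("wrist")
im=cv2.imread("pics/w1.png")
m=(im.max(2)<45).astype(np.uint8)[190:255,270:340]
n,l,st,c=cv2.connectedComponentsWithStats(m);i=1+st[1:,4].argmax();print("knob px",st[i],c[i]+[270,190])
for n,p in dict(knob=(-45,65,32),ball=(-10,-138,30),c1=(110,-120,0),c2=(110,120,0),c3=(-110,120,0),c4=(-110,-120,0)).items(): print(n,proj(w(p,f),cp).round(1))
print("tip",onface((378,141),cp,f,9),"tab",onface((361,143),cp,f,9))
cv2.imwrite("pics/w1c.png",cv2.resize(im[85:250,255:520],None,fx=3,fy=3,interpolation=cv2.INTER_CUBIC))
E
```

```text
knob px [  17   12   45   46 1673] [308.16377764 224.36102809]
knob [[307.5 227.5]]
ball [[490.5 208.6]]
c1 [[517.9  97.7]]
c2 [[256.3  94.9]]
c3 [[264.3 237.7]]
c4 [[436.2 239.4]]
tip [66.01628524  0.64341991  9.        ] tab [63.32031592 17.08821598  9.        ]
```

View pics/w1c.png

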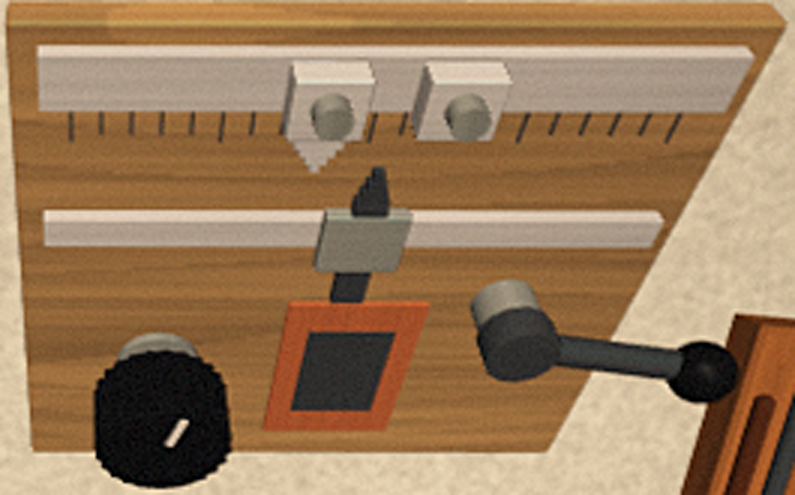

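The crop shows the tab's point at (315,173), i.e. full-image (360,142.7), and the pointer tip at (380,168), i.e. (381.5,141). I'll refit with the wrist features included.

```bash
cat > fit2.py <<'E'
from h import *
T=lambda x,y:(195+x/4.2,130+y/4.2); S=lambda x,y:(205+x/5,165+y/5); W=lambda x,y:(255+x/3,85+y/3)
CP["wrist"]=camera_params("wrist")
F=[((110,-120,0),"top",T(264,46)),((110,120,0),"top",T(240,456)),((-110,120,0),"top",T(549,467)),((-110,-120,0),"top",T(566,98)),
((-45,65,32),"top",T(502,377)),((110,-120,0),"side",S(247,353)),((-45,65,32),"side",S(316,101)),
((110,-120,0),"wrist",W(770,27)),((110,120,0),"wrist",W(8,27)),((-110,120,0),"wrist",W(33,450)),((-110,-120,0),"wrist",W(547,452)),((-45,65,32),"wrist",(308.2,224.4))]
def res(v): return np.concatenate([(proj(w(p,face(*v)),CP[n])-uv)[0] for p,n,uv in F])
s=least_squares(res,[.5,-.1,1.57],loss="soft_l1");print(s.x);print(s.fun.reshape(-1,2).round(1).tolist())
json.dump(list(s.x),open("face.json","w")); f=face(*s.x)
print("top",onface(T(335,251),CP["top"],f,9),onface(T(335,289),CP["top"],f,9))
print("wr",onface((381.5,141),CP["wrist"],f,9),onface((360,142.7),CP["wrist"],f,9))
for n,p in dict(knob=(-45,65,32),hinge=(-10,-68,30)).items(): print(n,w(p,f).round(4))
print("ball",onface(W(702,372),CP["wrist"],f,30),onface(T(478,37),CP["top"],f,30))
E
python3 fit2.py
```

```text
[ 0.57931583 -0.1050984   1.51838415]
[[-1.5, -1.1], [-0.5, 0.4], [-0.6, 0.1], [-1.2, -0.7], [-1.3, -0.3], [0.3, 0.2], [0.2, 0.1], [6.5, 0.2], [-1.9, -0.2], [-0.9, 2.1], [0.0, 1.7], [0.0, 1.9]]
top [57.54160127 -2.51203534  9.        ] [56.39067461 19.70728844  9.        ]
wr [63.50444231 -3.28923392  9.        ] [61.34612382 17.81554184  9.        ]
knob [ 0.5115 -0.1566  0.0852]
hinge [ 0.646  -0.1323  0.101 ]
ball [ -15.38340755 -137.56381185   30.        ] [ -22.93558915 -138.16714025   30.        ]
```

>>> {"api": "carry_out", "payload": {
  "offset": [
    [0.0064, -0.0172, -0.03],
    [0.0064, -0.0172, -0.03],
    [0.0064, -0.0172, -0.03],
    [0.0065, -0.0171, -0.03],
    [0, 0, -0.025],
    [0, 0, -0.02],
    [0, 0, 0]
  ],
  "twist": [-7.5, -7.5, -7.5, -7.5, 0, 0, 0],
  "grip": 0.076,
  "newtons": 30
}}

```text
clock: 3.02
tool_pos: [0.5097, -0.1496, 0.1525]
eef_rot: [-0.678, 0.2, -0.197, 0.679]
contact_force: [1.4, -0.9, 0.4]
opening: 0.864
```

>>> {"api": "carry_out", "payload": {
  "offset": [
    [0.001, -0.0035, -0.02],
    [0.001, -0.003, -0.02],
    [0, 0, -0.02],
    [0, 0, -0.017],
    [0, 0, 0]
  ],
  "twist": [0, 0, 0, 0, 0]
}}

```text
clock: 3.65
tool_pos: [0.5125, -0.1576, 0.0763]
eef_rot: [-0.678, 0.2, -0.199, 0.679]
contact_force: [-0.4, -0.6, 0.4]
opening: 0.863
```

>>> {"api": "carry_out", "payload": {
  "offset": [
    [0, 0, 0],
    [0, 0, 0],
    [0, 0, 0],
    [0, 0, 0]
  ],
  "twist": [0, 0, 0, 0],
  "grip": 0.03,
  "newtons": 25
}}

```text
clock: 4.15
tool_pos: [0.5125, -0.158, 0.0773]
eef_rot: [-0.678, 0.2, -0.199, 0.679]
contact_force: [-1.0, 1.5, 6.1]
opening: 0.611
```

>>> {"api": "carry_out", "payload": {
  "offset": [
    [0, 0, 0],
    [0, 0, 0],
    [0, 0, 0],
    [0, 0, 0],
    [0, 0, 0],
    [0, 0, 0],
    [0, 0, 0],
    [0, 0, 0]
  ],
  "twist": [7.5, 7.5, 7.5, 7.5, 7.5, 7.5, 7.5, 7.5]
}}

```text
clock: 5.15
tool_pos: [0.5114, -0.157, 0.0762]
eef_rot: [-0.686, -0.166, 0.167, 0.688]
contact_force: [-3.6, 1.6, -0.9]
opening: 0.613
```

```bash
python3 - <<'E'
from h import *
a=snapshot("top")[:,:,::-1][130:250,195:385];b=snapshot("wrist")[:,:,::-1]
a=cv2.resize(a,None,fx=3,fy=3,interpolation=cv2.INTER_CUBIC)
cv2.imwrite("pics/t2.png",a); cv2.imwrite("pics/w2.png",b)
c=np.zeros((420,370,3),np.uint8);c[:234]=cv2.resize(a,(370,234));cv2.imwrite("pics/m2.png",np.hstack([c,b[:,:430]]))
E
```

```text
(no output)
```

View pics/m2.png

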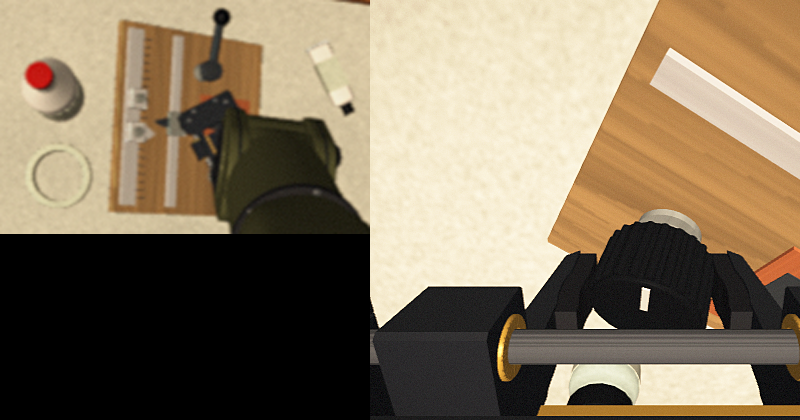

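The top camera still sees the pointer while the knob is gripped. The tip is at (157,121) in the composite and the tab's point at (152,132), so the gap has shrunk. I'll measure it numerically.

```bash
cat > meas.py <<'E'
from h import *
def meas(im,cp,f,dx=0):
    v,u=np.mgrid[0:420,0:560]; K=np.linalg.inv(cp["camera_matrix"]); i=f[1].inv()
    d=(K@np.c_[u.ravel(),v.ravel(),np.ones(u.size)].T).T*[1,-1,-1]
    d=i.apply(R.from_quat(cp["orientation"]).apply(d)); o=i.apply(cp["eye"]-f[0])
    p=1000*(o+d*((.009-o[2])/d[:,2])[:,None]); x=p[:,0]-dx; y=p[:,1]; g=im.reshape(-1,3).astype(int)
    k=(x>46)&(x<61)&(abs(y)<60)
    dark=np.clip(95-g.max(1),0,60)*k
    sat=g.max(1)-g.min(1); br=((sat<30)&(g.max(1)>130)&(x>65)&(x<75)&(abs(y)<60))
    return (dark@y/dark.sum()).round(2),(dark>0).sum(),y[br].mean().round(2),br.sum()
if __name__=="__main__":
    import sys
    f=face(*json.load(open("face.json")))
    if len(sys.argv)>1: print(meas(cv2.imread(sys.argv[1])[:,:,::-1],CP["top"],f,-6))
    else:
        im=snapshot("top");cv2.imwrite("pics/last.png",im[:,:,::-1]);print(meas(im,CP["top"],f,-6),get_state()["clock"])
E
python3 meas.py pics/top0.png; python3 meas.py
```

```text
(np.float64(-4.01), np.int64(24), np.float64(nan), np.int64(0))
(np.float64(2.91), np.int64(19), np.float64(nan), np.int64(0)) 5.3meas.py:10: RuntimeWarning: Mean of empty slice.
  return (dark@y/dark.sum()).round(2),(dark>0).sum(),y[br].mean().round(2),br.sum()
  ret = ret.dtype.type(ret / rcount)
meas.py:10: RuntimeWarning: Mean of empty slice.
  return (dark@y/dark.sum()).round(2),(dark>0).sum(),y[br].mean().round(2),br.sum()
  ret = ret.dtype.type(ret / rcount)
```

>>> {"api": "carry_out", "payload": {
  "offset": [
    [0, 0, 0],
    [0, 0, 0]
  ],
  "twist": [0, 0],
  "grip": 0.076
}}

```text
clock: 5.55
tool_pos: [0.5139, -0.1592, 0.0771]
eef_rot: [0.688, 0.167, -0.166, -0.687]
contact_force: [0.7, 0.3, 0.2]
opening: 0.809
```

>>> {"api": "carry_out", "payload": {
  "offset": [
    [0, 0, 0],
    [0, 0, 0],
    [0, 0, 0],
    [0, 0, 0],
    [0, 0, 0],
    [0, 0, 0],
    [0, 0, 0]
  ],
  "twist": [-10, -10, -10, -10, -10, -10, 0]
}}

```text
clock: 6.42
tool_pos: [0.5137, -0.1589, 0.077]
eef_rot: [0.679, -0.198, 0.2, -0.678]
contact_force: [-0.1, 0.1, -0.3]
opening: 0.859
```

>>> {"api": "carry_out", "payload": {
  "offset": [
    [0, 0, 0],
    [0, 0, 0],
    [0, 0, 0]
  ],
  "twist": [0, 0, 0],
  "grip": 0.03
}}

```text
clock: 6.8
tool_pos: [0.5123, -0.1582, 0.0767]
eef_rot: [-0.678, 0.2, -0.199, 0.679]
contact_force: [0.1, 0.0, 1.9]
opening: 0.613
```

>>> {"api": "carry_out", "payload": {
  "offset": [
    [0, 0, 0],
    [0, 0, 0],
    [0, 0, 0],
    [0, 0, 0],
    [0, 0, 0],
    [0, 0, 0],
    [0, 0, 0],
    [0, 0, 0]
  ],
  "twist": [7.5, 7.5, 7.5, 7.5, 7.5, 7.5, 7.5, 7.5]
}}

```text
clock: 7.8
tool_pos: [0.5115, -0.1572, 0.0761]
eef_rot: [-0.686, -0.166, 0.168, 0.688]
contact_force: [-3.3, 2.0, -1.6]
opening: 0.61
```

```bash
python3 meas.py 2>/dev/null
```

```text
(np.float64(9.88), np.int64(20), np.float64(nan), np.int64(0)) 7.85
```

>>> {"api": "carry_out", "payload": {
  "offset": [
    [0, 0, 0],
    [0, 0, 0]
  ],
  "twist": [0, 0],
  "grip": 0.076
}}

```text
clock: 8.1
tool_pos: [0.5137, -0.1591, 0.077]
eef_rot: [0.688, 0.166, -0.166, -0.687]
contact_force: [-0.5, 0.5, 0.1]
opening: 0.811
```

>>> {"api": "carry_out", "payload": {
  "offset": [
    [0, 0, 0],
    [0, 0, 0],
    [0, 0, 0],
    [0, 0, 0],
    [0, 0, 0],
    [0, 0, 0],
    [0, 0, 0]
  ],
  "twist": [-10, -10, -10, -10, -10, -10, 0]
}}

```text
clock: 8.98
tool_pos: [0.5136, -0.1587, 0.077]
eef_rot: [0.679, -0.198, 0.199, -0.678]
contact_force: [-0.0, 1.1, 0.2]
opening: 0.86
```

>>> {"api": "carry_out", "payload": {
  "offset": [
    [0, 0, 0],
    [0, 0, 0],
    [0, 0, 0]
  ],
  "twist": [0, 0, 0],
  "grip": 0.03
}}

```text
clock: 9.35
tool_pos: [0.5123, -0.1581, 0.0768]
eef_rot: [-0.678, 0.2, -0.199, 0.679]
contact_force: [-1.1, 1.0, 2.4]
opening: 0.607
```

>>> {"api": "carry_out", "payload": {
  "offset": [
    [0, 0, 0],
    [0, 0, 0],
    [0, 0, 0],
    [0, 0, 0],
    [0, 0, 0],
    [0, 0, 0],
    [0, 0, 0],
    [0, 0, 0]
  ],
  "twist": [7.5, 7.5, 7.5, 7.5, 7.5, 7.5, 7.5, 7.5]
}}

```text
clock: 10.35
tool_pos: [0.5115, -0.1572, 0.0761]
eef_rot: [-0.686, -0.166, 0.168, 0.688]
contact_force: [-4.7, 2.1, -2.3]
opening: 0.605
```

```bash
python3 meas.py 2>/dev/null
```

```text
(np.float64(17.13), np.int64(21), np.float64(nan), np.int64(0)) 10.4
```

>>> {"api": "carry_out", "payload": {
  "offset": [
    [0, 0, 0],
    [0, 0, 0]
  ],
  "twist": [0, 0],
  "grip": 0.076
}}

```text
clock: 10.65
tool_pos: [0.5137, -0.1591, 0.077]
eef_rot: [0.688, 0.166, -0.165, -0.687]
contact_force: [0.4, 0.6, -0.0]
opening: 0.811
```

>>> {"api": "carry_out", "payload": {
  "offset": [
    [0, 0, 0.03],
    [0, 0, 0.04],
    [0, 0.01, 0.05],
    [0.005, 0.01, 0.05],
    [0.005, 0.01, 0.03],
    [0, 0, 0]
  ],
  "twist": [0, -7, -8, -8, -7, 0]
}}

```text
clock: 11.4
tool_pos: [0.5253, -0.128, 0.2794]
eef_rot: [0.707, -0.014, 0.019, -0.707]
contact_force: [-0.2, -0.5, -0.6]
opening: 0.864
```

```bash
python3 meas.py 2>/dev/null; python3 - <<'E'
from h import *
s=get_state();cp=camera_params("wrist");im=snapshot("wrist")[:,:,::-1];cv2.imwrite("pics/w3.png",im)
f=face(*json.load(open("face.json")))
print(s["tool_pos"].round(4)); u=proj(w((64,10,9),f),cp)[0];print(u)
x,y=max(0,int(u[0])-70),max(0,int(u[1])-50);print(x,y)
cv2.imwrite("pics/w3c.png",cv2.resize(im[y:y+120,x:x+150],None,fx=5,fy=5,interpolation=cv2.INTER_CUBIC))
E
```

```text
(np.float64(17.12), np.int64(21), np.float64(nan), np.int64(0)) 11.45
[ 0.5237 -0.1284  0.2777]
[334.81199573  97.40634295]
264 47
```

View pics/w3c.png

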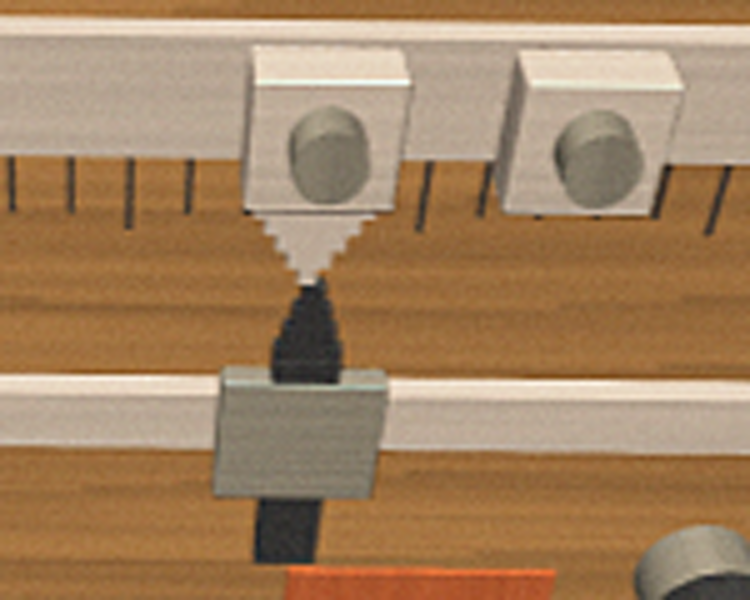

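The crop shows the tab's point at (308,285) and the pointer tip at (317,280). With the perspective lean included, the blade axis is about 10 px (1.6 mm) short in +y. I'll make a small 12° nudge.

>>> {"api": "carry_out", "payload": {
  "offset": [
    [-0.004, -0.01, -0.03],
    [-0.004, -0.01, -0.04],
    [-0.004, -0.01, -0.04],
    [0, 0, -0.04],
    [0, 0, -0.03],
    [0, 0, -0.021],
    [0, 0, 0]
  ],
  "twist": [-2, -2, -2, 0, 0, 0, 0]
}}

```text
clock: 12.38
tool_pos: [0.5085, -0.1585, 0.0734]
eef_rot: [-0.705, 0.056, -0.052, 0.705]
contact_force: [0.5, -0.4, 0.2]
opening: 0.858
```

>>> {"api": "carry_out", "payload": {
  "offset": [
    [0, 0, 0],
    [0, 0, 0],
    [0, 0, 0]
  ],
  "twist": [0, 0, 0],
  "grip": 0.03
}}

```text
clock: 12.75
tool_pos: [0.512, -0.1588, 0.0765]
eef_rot: [0.705, -0.053, 0.055, -0.705]
contact_force: [0.1, -1.0, 0.8]
opening: 0.57
```

>>> {"api": "carry_out", "payload": {
  "offset": [
    [0, 0, 0],
    [0, 0, 0],
    [0, 0, 0],
    [0, 0, 0],
    [0, 0, 0]
  ],
  "twist": [4, 4, 4, 0, 0]
}}

```text
clock: 13.38
tool_pos: [0.5121, -0.1585, 0.0764]
eef_rot: [0.707, 0.02, -0.018, -0.707]
contact_force: [0.2, 0.2, 3.8]
opening: 0.567
```

```bash
python3 meas.py 2>/dev/null
```

```text
(np.float64(18.11), np.int64(20), np.float64(nan), np.int64(0)) 13.425
```

>>> {"api": "carry_out", "payload": {
  "offset": [
    [0, 0, 0],
    [0, 0, 0]
  ],
  "twist": [0, 0],
  "grip": 0.076
}}

```text
clock: 13.68
tool_pos: [0.5098, -0.1584, 0.0754]
eef_rot: [-0.707, -0.019, 0.021, 0.707]
contact_force: [0.7, -0.1, 0.4]
opening: 0.764
```

>>> {"api": "carry_out", "payload": {
  "offset": [
    [0, 0, 0.03],
    [0, 0, 0.04],
    [0.004, 0.01, 0.05],
    [0.004, 0.01, 0.05],
    [0.004, 0.01, 0.03],
    [0, 0, 0]
  ],
  "twist": [0, 0, 0, -2, -2, 0]
}}

```text
clock: 14.42
tool_pos: [0.5239, -0.1279, 0.2775]
eef_rot: [0.707, -0.003, 0.005, -0.707]
contact_force: [-0.0, 0.8, -0.4]
opening: 0.863
```

```bash
python3 meas.py 2>/dev/null; python3 - <<'E'
from h import *
s=get_state();cp=camera_params("wrist");im=snapshot("wrist")[:,:,::-1];cv2.imwrite("pics/w4.png",im)
f=face(*json.load(open("face.json")))
print(s["tool_pos"].round(4),R.from_quat(s["eef_rot"]).as_matrix()[:2,0].round(3)); u=proj(w((64,10,9),f),cp)[0]
x,y=max(0,int(u[0])-60),max(0,int(u[1])-50);print(x,y)
a=cv2.resize(im[y:y+75,x:x+75],None,fx=8,fy=8,interpolation=cv2.INTER_CUBIC)
cv2.imwrite("pics/w4c.png",a)
E
```

```text
(np.float64(18.09), np.int64(19), np.float64(nan), np.int64(0)) 14.475
[ 0.5226 -0.1283  0.2758] [ 1.    -0.012]
280 49
```

View pics/w4c.png

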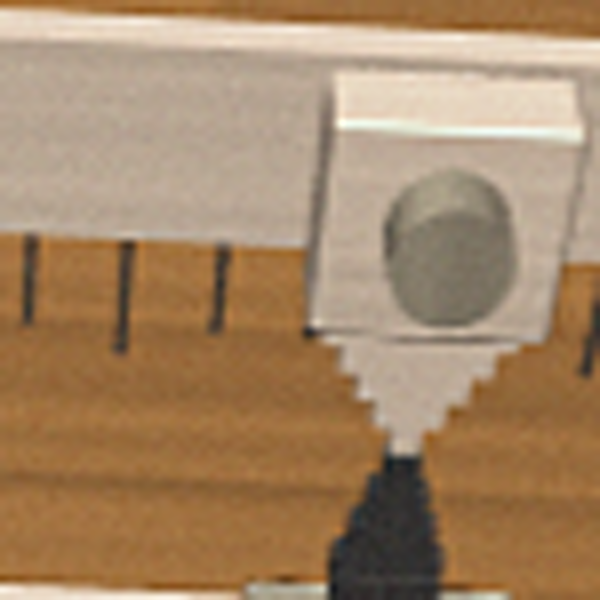

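The pointer tip at (402,455) now meets the tab's point at (404,455), so they are aligned to within about 0.5 mm. Next I'll plan the lever sweep.

```bash
python3 - <<'E'
from h import *
f=face(*json.load(open("face.json")))
s=get_state();p0=s["tool_pos"]
prev=None
for deg in [-25,-5,5,15,25,35,45,55,65,75,82,86]:
    a=np.radians(deg);g=22 
    b=np.array([-10-70*np.sin(a),-68-70*np.cos(a),30]);c=b+g*np.array([np.cos(a),-np.sin(a),0])
    B=w(b,f);C=w(c,f);t=np.array([C[0],C[1],B[2]-.005])
    print(deg,t.round(4),None if prev is None else (t-prev).round(4)); prev=t
E
```

```text
-25 [ 0.7023 -0.0923  0.1108] None
-5 [ 0.715  -0.1116  0.099 ] [ 0.0127 -0.0193 -0.0117]
5 [ 0.7183 -0.1224  0.0929] [ 0.0033 -0.0108 -0.0061]
15 [ 0.7193 -0.1334  0.0869] [ 0.0011 -0.0111 -0.006 ]
25 [ 0.7182 -0.1444  0.0812] [-0.0011 -0.011  -0.0057]
35 [ 0.7148 -0.1551  0.0759] [-0.0033 -0.0107 -0.0053]
45 [ 0.7094 -0.1651  0.0712] [-0.0054 -0.01   -0.0047]
55 [ 0.702  -0.174   0.0673] [-0.0074 -0.009  -0.0039]
65 [ 0.693  -0.1817  0.0643] [-0.0091 -0.0077 -0.0031]
75 [ 0.6825 -0.1879  0.0622] [-0.0105 -0.0062 -0.0021]
82 [ 0.6745 -0.1912  0.0613] [-0.008  -0.0033 -0.0009]
86 [ 0.6697 -0.1928  0.0611] [-0.0048 -0.0015 -0.0003]
```

>>> {"api": "carry_out", "payload": {
  "offset": [
    [0.04, 0.0086, -0.006],
    [0.04, 0.0086, -0.006],
    [0.04, 0.0086, -0.006],
    [0.04, 0.0086, -0.006],
    [0.039, 0.0086, -0.006],
    [0, 0, -0.04],
    [0, 0, -0.04],
    [0, 0, 0]
  ],
  "twist": [0, 0, 0, 0, 0, 0, 0, 0],
  "grip": 0.0,
  "newtons": 20
}}

```text
clock: 15.52
tool_pos: [0.7176, -0.0857, 0.1597]
eef_rot: [-0.707, 0.009, -0.001, 0.707]
contact_force: [0.1, 0.5, 0.7]
opening: 0.006
```

>>> {"api": "carry_out", "payload": {
  "offset": [
    [0.002, 0, -0.03],
    [0.002, 0, -0.03],
    [0, 0, 0],
    [0, 0, 0]
  ],
  "twist": [0, -2, 0, 0]
}}

```text
clock: 16.02
tool_pos: [0.7269, -0.086, 0.1076]
eef_rot: [0.707, -0.016, 0.018, -0.707]
contact_force: [0.2, -0.0, -1.2]
opening: 0.007
```

>>> {"api": "carry_out", "payload": {
  "offset": [
    [-0.004, -0.009, -0.004],
    [-0.003, -0.009, -0.004],
    [-0.002, -0.009, -0.004],
    [0, -0.009, -0.003],
    [0.001, -0.011, -0.006],
    [-0.001, -0.011, -0.006],
    [0, 0, 0]
  ],
  "twist": [-2, -2, -2, -2, -10, -10, 0]
}}

```text
clock: 16.9
tool_pos: [0.7167, -0.1444, 0.078]
eef_rot: [0.682, -0.188, 0.188, -0.681]
contact_force: [0.9, -0.5, -0.8]
opening: 0.006
```

>>> {"api": "carry_out", "payload": {
  "offset": [
    [-0.002, -0.0107, -0.003],
    [-0.0054, -0.01, -0.003],
    [0, 0, 0]
  ],
  "twist": [-10, -10, 0]
}}

```text
clock: 17.27
tool_pos: [0.7094, -0.1645, 0.0726]
eef_rot: [0.64, -0.302, 0.302, -0.639]
contact_force: [-0.2, 0.0, -0.4]
opening: 0.004
```

```bash
python3 meas.py 2>/dev/null; python3 - <<'E'
from h import *
a=cv2.imread("pics/last.png")[100:260,190:390];b=snapshot("side")[:,:,::-1][160:280,205:345]
a=cv2.resize(a,(500,400),interpolation=cv2.INTER_CUBIC)
b=cv2.resize(b,(300,257),interpolation=cv2.INTER_CUBIC);c=np.zeros((400,300,3),np.uint8);c[:257]=b
cv2.imwrite("pics/m5.png",np.hstack([a,c]))
E
```

```text
(np.float64(1.48), np.int64(253), np.float64(nan), np.int64(0)) 17.325
```

View pics/m5.png

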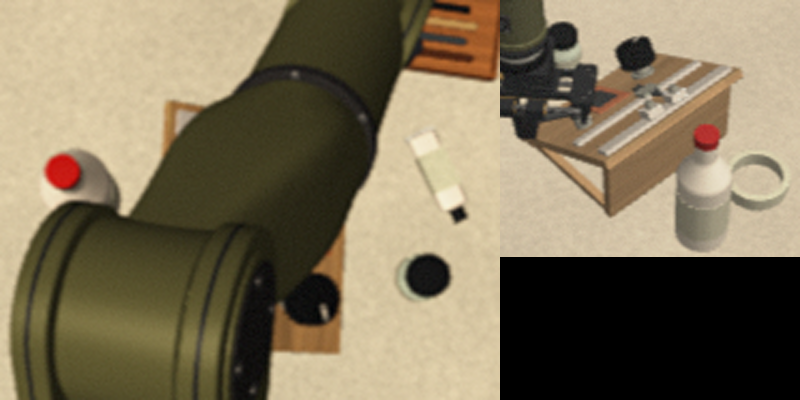

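The arm hides the lever in the top view, but the bystanders are undisturbed. I'll continue the sweep and watch the force.

>>> {"api": "carry_out", "payload": {
  "offset": [
    [-0.0074, -0.009, -0.004],
    [-0.009, -0.008, -0.003],
    [-0.0105, -0.006, -0.002]
  ],
  "twist": [-10, -10, -10]
}}

```text
clock: 17.75
tool_pos: [0.6838, -0.1871, 0.0641]
eef_rot: [-0.538, 0.458, -0.459, 0.539]
contact_force: [2.7, -0.7, -1.9]
opening: 0.002
```

>>> {"api": "carry_out", "payload": {
  "offset": [
    [-0.008, -0.0033, -0.001],
    [-0.005, -0.0015, 0],
    [-0.003, -0.0005, 0],
    [0, 0, 0]
  ],
  "twist": [-7, -4, 0, 0]
}}

```text
clock: 18.25
tool_pos: [0.669, -0.1925, 0.0634]
eef_rot: [0.493, -0.505, 0.508, -0.494]
contact_force: [5.9, -2.2, -3.4]
opening: 0.005
```

>>> {"api": "carry_out", "payload": {
  "offset": [
    [-0.003, 0, 0],
    [-0.003, 0, 0],
    [0, 0, 0]
  ],
  "twist": [0, 0, 0]
}}

```text
clock: 18.62
tool_pos: [0.6684, -0.1925, 0.0639]
eef_rot: [0.491, -0.501, 0.511, -0.497]
contact_force: [15.3, -3.3, -11.0]
opening: 0.005
```

The lever is at its stop: the force rises without further motion. I'll back off, lift, and look.

>>> {"api": "carry_out", "payload": {
  "offset": [
    [0.01, 0, 0],
    [0.012, 0, 0.002],
    [0.008, 0, 0.02],
    [0, 0, 0.05],
    [0, 0, 0.05],
    [0, 0.02, 0.05],
    [-0.03, 0.02, 0.03],
    [-0.03, 0.02, 0.02]
  ],
  "twist": [0, 0, 0, 0, 0, 5, 10, 10]
}}

```text
clock: 19.62
tool_pos: [0.6296, -0.1318, 0.2865]
eef_rot: [0.592, -0.386, 0.387, -0.592]
contact_force: [0.5, -0.3, -0.7]
opening: 0.007
```

>>> {"api": "carry_out", "payload": {
  "offset": [
    [-0.04, 0.01, 0],
    [-0.04, 0.01, 0],
    [-0.04, 0, 0.0],
    [0, 0, 0],
    [0, 0, 0],
    [0, 0, 0],
    [0, 0, 0],
    [0, 0, 0]
  ],
  "twist": [10, 10, 10, 10, 10, 10, 0, 0]
}}

```text
clock: 20.62
tool_pos: [0.5103, -0.1125, 0.2848]
eef_rot: [0.706, -0.043, 0.042, -0.706]
contact_force: [0.2, 0.9, -0.0]
opening: 0.009
```

```bash
python3 meas.py 2>/dev/null; python3 - <<'E'
from h import *
s=get_state();print(s["clock"],s["tool_pos"].round(3),s["contact_force"].round(1))
b=snapshot("wrist")[:,:,::-1]; cv2.imwrite("pics/w6.png",b)
a=cv2.imread("pics/last.png")[120:255,190:390]
cv2.imwrite("pics/m6.png",np.hstack([b,np.pad(cv2.resize(a,(240,162)),((0,258),(0,0),(0,0)))]))
E
```

```text
(np.float64(19.75), np.int64(25), np.float64(nan), np.int64(0)) 20.675
20.675 [ 0.51  -0.112  0.285] [ 0.1  0.3 -0.6]
```

View pics/m6.png

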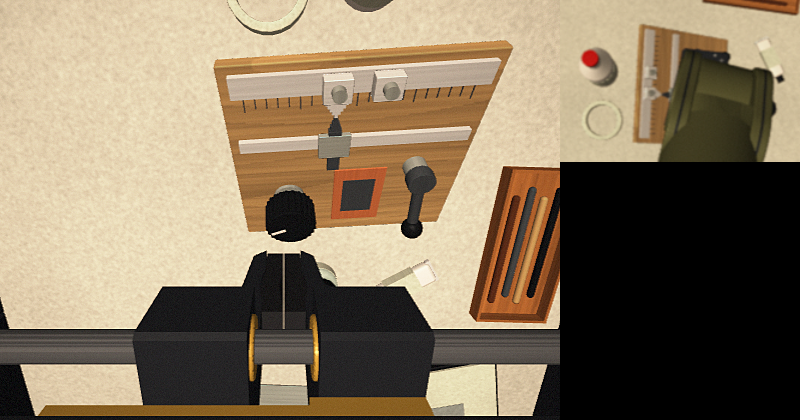

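The lever ball is at (412,228) below the pivot at (420,178), so it is fully over, down the slope. The pointer tip at (336,117) is still opposite the tab's point at (336,114). The top-camera reading is probably disturbed by the arm in that view, so I'll take one last zoom.

```bash
python3 - <<'E'
import cv2
im=cv2.imread("pics/w6.png")[60:190,280:440]
cv2.imwrite("pics/w6c.png",cv2.resize(im,None,fx=4.5,fy=4.5,interpolation=cv2.INTER_CUBIC))
E
```

```text
(no output)
```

View pics/w6c.png

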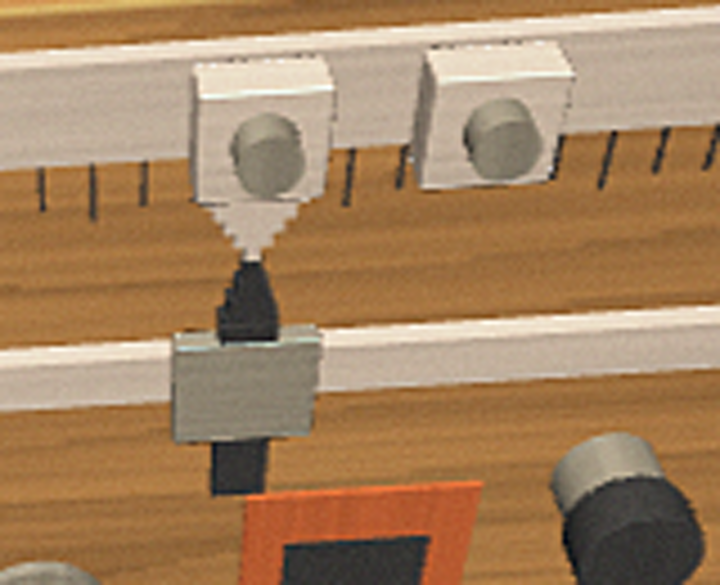

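The pointer tip at (252,261) meets the tab's point at (253,260), so it is still aligned with the lever locked. The gripper is clear of everything, so I'm handing in.

```bash
python3 -c "
from plant import *
print(job.finish_job())"
```

```text
the job is handed in; nothing more can be done
None
```

The pointer is on the tapered tab's mark, the clamp lever is locked, and the job is handed in at about 21 s of the 61 s allowed.

- **Knob:** I gripped it and turned it counter-clockwise in three 60° strokes plus a 12° nudge. This moved the pointer about 22 mm.
- **Lever:** I pushed the ball with closed fingers down the slope until it met its stop, where the force rose to about 19 N with no further movement. Then I backed off and lifted clear.
- **Last wrist view:** The pointer tip and the tab's point line up to about half a millimetre. The lever points straight down the slope and the gripper touches nothing. The ink jar, the paint tube at the low edge, the white bottle and the tape roll looked undisturbed; I did not re-check the ink bottle, second tube or scraper, which were away from the work.
- **Check that disagreed:** The final top-camera reading put the pointer at 19.75 mm, against 18.1 mm before the lever swing. The arm's shadow or body probably spoiled that reading, because the close-up shows no shift, but I did not confirm that separately.

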